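Switch the workshop suction to the wide branch

TASK

On the dust-extraction manifold, one of the two small pipes is open now (its lever lies along the pipe) and the suction must be switched to the wide pipe. With a closed fingertip, gently push the wide pipe's lever fully open, in line with its pipe, and only then push the open small pipe's lever fully shut, straight across its pipe, so that the extractor is never left without an open branch. Leave the other small pipe shut, do not pinch or force the levers, and leave the tape measure, offcut, glue bottle and sanding block where they are.

Things in the scene. Friction and masses are not known exactly. Their poses are not given: they have to be found in the camera images.
- manifold: grey sheet-steel extraction box fixed on the bench, 160 x 500 x 130 mm high, origin under its centre; the three pipes leave its face at own x = -80 mm towards own -x, side by side 160 mm apart (own y = -160, 0, 160 mm), in any order. An outlet duct leaves the other face
- wide: wide aluminium pipe, 96 mm outer diameter, axis 65 mm up (pipe top 113 mm), fixed, 205 mm long from the manifold face to its open mouth. Origin on the bench under its manifold end; own -x runs along the pipe to the mouth. Lever axis at own (-110, 0) mm, on a neck 24 mm across
- wide_lever (a joint): wide branch's lever angle (rad): 0 = shut, straight across its pipe, pointing to the branch's own +y; 1.571 = open, along its pipe, pointing to the branch's own -x (pipe mouth). Opens counter-clockwise seen from above. Hard stops at 0 and 1.571. No spring: it stays where left; about 2 N pushed sideways near its end moves it
- wide_pivot (a point): wide branch: point on the vertical lever axis, at the lever's mid-height, 150 mm above the bench; the hub is 34 mm across
- wide_tip (a point): wide branch: centre of the lever's outer end, 100 mm from its axis, 150 mm above the bench. The grip is a black plastic bar from 45 to 100 mm from the axis, 20 mm wide, 16 mm high (142 to 158 mm above the bench); nearer the axis a steel bar 16 mm wide
- small1: the small branch that is open at the start: small aluminium pipe, 50 mm outer diameter, axis 65 mm up (pipe top 90 mm), fixed, 205 mm long from the manifold face to its open mouth. Origin on the bench under its manifold end; own -x runs along the pipe to the mouth. Lever axis at own (-110, 0) mm, on a neck 24 mm across
- small1_lever (a joint): the small branch that is open at the start:  lever angle (rad): 0 = shut, straight across its pipe, pointing to the branch's own +y; 1.571 = open, along its pipe, pointing to the branch's own -x (pipe mouth). Opens counter-clockwise seen from above. Hard stops at 0 and 1.571. No spring: it stays where left; about 2 N pushed sideways near its end moves it
- small1_pivot (a point): the small branch that is open at the start: point on the vertical lever axis, at the lever's mid-height, 150 mm above the bench; the hub is 34 mm across
- small1_tip (a point): the small branch that is open at the start: centre of the lever's outer end, 100 mm from its axis, 150 mm above the bench. The grip is a black plastic bar from 45 to 100 mm from the axis, 20 mm wide, 16 mm high (142 to 158 mm above the bench); nearer the axis a steel bar 16 mm wide
- small2: the small branch that is shut at the start and stays shut: small aluminium pipe, 50 mm outer diameter, axis 65 mm up (pipe top 90 mm), fixed, 205 mm long from the manifold face to its open mouth. Origin on the bench under its manifold end; own -x runs along the pipe to the mouth. Lever axis at own (-110, 0) mm, on a neck 24 mm across
- small2_lever (a joint): the small branch that is shut at the start and stays shut:  lever angle (rad): 0 = shut, straight across its pipe, pointing to the branch's own +y; 1.571 = open, along its pipe, pointing to the branch's own -x (pipe mouth). Opens counter-clockwise seen from above. Hard stops at 0 and 1.571. No spring: it stays where left; about 2 N pushed sideways near its end moves it
- small2_pivot (a point): the small branch that is shut at the start and stays shut: point on the vertical lever axis, at the lever's mid-height, 150 mm above the bench; the hub is 34 mm across
- small2_tip (a point): the small branch that is shut at the start and stays shut: centre of the lever's outer end, 100 mm from its axis, 150 mm above the bench. The grip is a black plastic bar from 45 to 100 mm from the axis, 20 mm wide, 16 mm high (142 to 158 mm above the bench); nearer the axis a steel bar 16 mm wide
- tape: yellow tape measure, about 80 x 40 x 62 mm high; loose, to be left alone. Origin at the centre of its underside
- offcut: wooden offcut lying flat, 50 x 140 x 20 mm; loose, to be left alone. Origin at the centre of its underside
- glue: white glue bottle with cap, 58 mm across, 150 mm tall, standing; loose, to be left alone. Origin at the centre of its underside
- block: cork sanding block, 110 x 65 x 35 mm; loose, to be left alone. Origin at the centre of its underside

How it is judged:
On the way, in this order (a step that is already met when the one before it is completed fails the run):
1. the wide branch is fully open while the small branch is still open (value of joint wide_lever above 1.43 rad and value of joint small1_lever above 0.9 rad), for 0.2 s.
2. the small branch that was open is fully shut, the wide one still open (value of joint small1_lever below 0.14 rad and value of joint wide_lever above 1.43 rad), for 0.2 s.
At the end, for the whole second after the job is handed in: Wide lever within 8 degrees of in line with its pipe (over 1.43 rad), the formerly open small lever within 8 degrees of straight across (under 0.14 rad), the other small lever still shut (under 0.15 rad), bottle upright, the four loose things within 30 mm of their starts (all of step 2 and value of joint small2_lever below 0.15 rad and distance of each of tape, offcut, glue, block from where it was at the start of the episode below 0.03 m and angle between glue's own z axis and vertical below 0.3 rad); the robot touches nothing.
It fails at once if the open small branch is being shut (under 0.9 rad) while the wide one is not yet open (under 1.35 rad) (value of joint small1_lever below 0.9 rad and value of joint wide_lever below 1.35 rad).
It fails at once if the other small branch's lever is pushed open (over 0.2 rad) (value of joint small2_lever above 0.2 rad).
It fails at once if a lever or pipe is pinched or forced (over 40 N from the fingers) (contact force between the fingers and wide above 40 N or contact force between the fingers and small1 above 40 N or contact force between the fingers and small2 above 40 N).
It fails at once if a bystander is shoved, lifted or carried (over 30 mm) (distance of any of tape, offcut, glue, block from where it was at the start of the episode above 0.03 m).
It also fails if it takes over 54 s, if anything falls off the work surface, if the arm or the gripper's body presses on something with over 40 N, if the wrist force passes 120 N, or if a joint passes its speed limit or range.

ROBOT

A 6-joint arm with a two-finger parallel gripper is mounted at the origin on the work surface. World frame = base frame: x ahead of the robot, y to its left, z up, the work surface at z = 0. Lengths are in m, angles in rad, forces in N, time in s.
With the tool pointing down it reaches from about 0.3 to 0.875 m from the base axis. Payload 4.2 kg.
Tool frame: the origin (TCP) lies midway between the tips of the shut fingers; the grasp point (between the pads) lies 19 mm behind it (arm.tcp_to_grasp is the distance from the TCP to the grasp point, in m); z points along the fingers, y is the line along which they close (so a half turn about z gives the same grasp; the last joint's range is limited). The gripper opens to 85 mm and grips with 20 to 120 N. Pads are 22 mm wide; open, the fingers measure 114 mm over their backs; the gripper's body (76 mm by 85 mm) begins 54 mm behind the grasp point. The pads swing forward as they close: fully open they stand 13 mm farther back than shut.
Start: joints at [-1.134, 0.32, 1.565, -0, 1.257, -0.02], TCP at [0.254, -0.516, 0.21] pointing down, gripper open.
Joint ranges: [-3.11, 3.11], [-0.84, 2.01], [0.21, 2.61], [-1.34, 4.49], [0.05, 2.63], [-2.56, 2.56]. Speed limits (rad/s): [2.57, 2.57, 3.14, 3.14, 3.14, 3.14].

INTERFACE

Orientations are given as a unit quaternion [x, y, z, w].
In Python, from bench import arm gives the robot as it stands.
- The arm moves only by the tool send_rows, never from a script. Its arguments are lists of equal length, an entry for each row: "grip": the opening, from 0 (shut) to 1 (fully open); "slide": the shift along the tool's x, y, z in units of 100 mm (1.0 is 100 mm), a list of three; "angular": the turn, a rotation vector about the tool's x, y, z in units of 120 degrees (1.0 is 120 degrees), a list of three. In form: {"grip": [grip, ...], "slide": [[x, y, z], ...], "angular": [[ax, ay, az], ...]}. A call has 1 to 10 rows; each row shifts and turns the commanded pose from where the row before left it, along the tool's axes as they then stand; what a row does not reach is not made up. A row lasts 1/12 s, in which the tool goes at most 41.7 mm and 7.16 degrees, less where a joint would pass 70% of its speed; a pose out of reach is approached as far as the arm can. A call with a number of a shift or a turn outside -1 to 1 is refused whole. A call with a gripper value outside its range is refused whole. The fingers move at their own pace and stop on an object; "squeeze" is the grip in N (left out, the last holds). Time passes only in rows, so rows that do not move let the fingers close. It gives the time, the measured TCP pose, the force, the opening and the grip force at its end, in the units of the state.
- arm.observe(): the state, without advancing time (a new reading comes with each control period).
- arm.capture(name): name is "scene" or "top"; returns a dict with "img" (384x512x3 uint8, blue, green, red), "fx", "fy", "cx", "cy" (pixels), "R" (3x3) and "t" (3): a world point X has camera coordinates R X + t. Camera axes: x right, y down, z forward; pixel columns grow to the right and rows downward; lengths in m; the calibration is good to about 2 mm. A picture is of the moment at which its call begins. There is no depth.
- arm.job_done(): hands the job in; it is judged then, once.
The state is a dict: "t": time; "q": joint angles; "qd": joint speeds; "tau": joint torques, N m; "ee_pos": TCP position; "orientation": TCP orientation; "force": force on the tool from outside, world axes, zero at the start; "moment": the same for the moment, N m; "gripper_width": finger opening in m; "gripper_force": force on a finger pad.
Only numpy, scipy, OpenCV 4.12 (cv2) and the standard library are available. Lean on these libraries where they do the work, as an engineer would, in place of code of your own. Each camera call takes 0.05 s, during which the arm holds its last target. There are 200 camera calls.

## Working session

There is one attempt and no reset: what is moved stays moved. The work goes in short steps, Python scripts to look and compute and a tool call to move; the robot and the scene stay as the last step left them, time stands still between calls to the robot, and variables do not carry over. Pictures are saved under pics/ and viewed, at most 10 in all, crops included, and the job is handed in when it is done.

Besides the shell and the picture viewer there is one more tool, called after "Emit:" by a JSON object that holds its "op" and its "data". send_rows: Moves the arm, as the interface text tells. Its arguments: {"type":"object","properties":{"grip":{"type":"array"},"slide":{"type":"array"},"angular":{"type":"array"},"squeeze":{"type":"number"}},"required":["grip","slide","angular"]}

```bash
mkdir -p pics
python3 - <<'E'
from bench import arm
import cv2,pickle
for n in("top","scene"):
    c=arm.capture(n);cv2.imwrite(f"pics/{n}0.png",c["img"]);pickle.dump(c,open(n+".pkl","wb"))
    print(n,c["fx"],c["cx"],c["cy"],c["R"],c["t"])
s=arm.observe();print(s["t"],s["ee_pos"],s["orientation"],s["force"])
E
```

```text
top 371.3699931053492 259.9506162593215 193.4441092753517 [[ 0.02360417 -0.99966198 -0.01089834]
 [-0.99800501 -0.02292372 -0.05882605]
 [ 0.05855634  0.01226514 -0.99820876]] [-0.03338727  0.55849857  1.15553705]
scene 453.71101145412047 249.9020147111218 185.7071167237344 [[ 0.97373616 -0.227314   -0.01289353]
 [-0.15495529 -0.62015606 -0.76902232]
 [ 0.16681354  0.75082275 -0.63909188]] [-0.5442668   0.16597158  1.62655635]
0.1 [ 0.25341963 -0.51565221  0.20897991] [ 9.74032848e-01  2.26405411e-01 -1.60039766e-04 -7.58669756e-04] [-0.43586402  0.1307045   0.7127674 ]
```

View pics/top0.png

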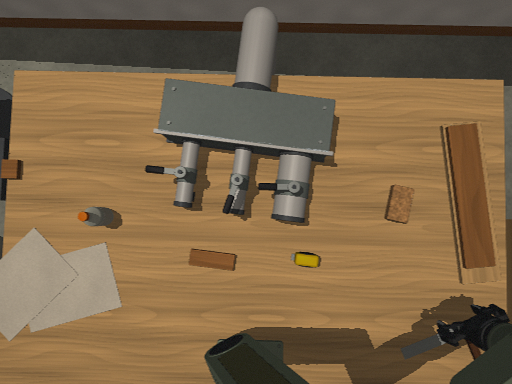

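View pics/scene0.png

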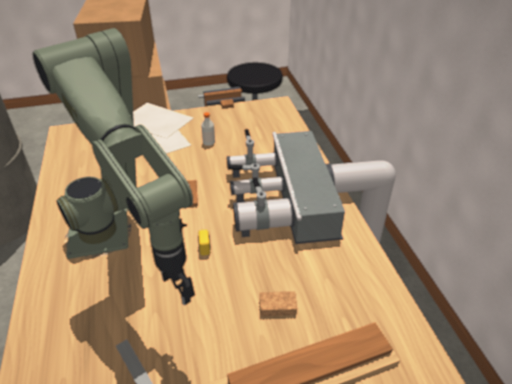

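Run:
```python
import cv2,pickle
i=pickle.load(open("top.pkl","rb"))["img"][130:270,140:340]
cv2.imwrite("pics/crop.png",cv2.resize(i,None,fx=4,fy=4,interpolation=cv2.INTER_CUBIC))
```

```text
(no output)
```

View pics/crop.png

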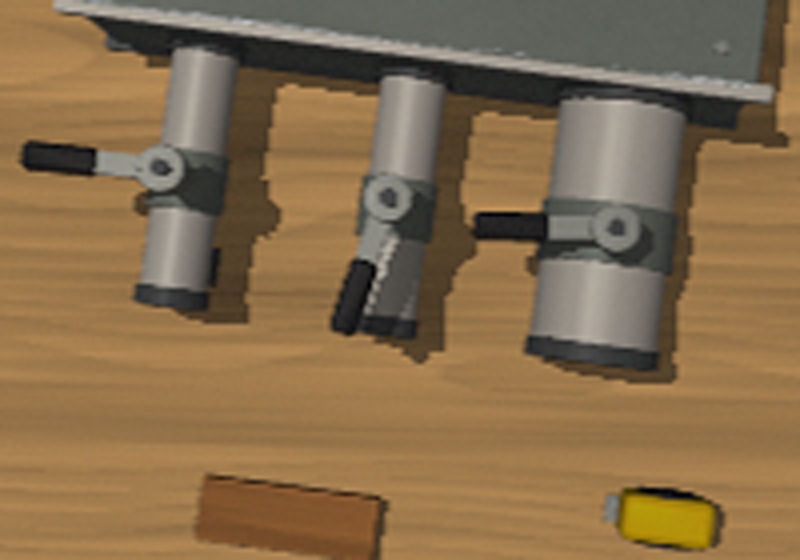

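The crop shows the hubs at crop px (162,168), (389,199) and (617,229). The lever ends are at small2 (22,156), small1 (347,330) and wide (476,226). I'll project these at lever height.

```bash
cat > h.py <<'E'
import numpy as np
def proj(c,u,v,z):
    d=c["R"].T@np.array([(u-c["cx"])/c["fx"],(v-c["cy"])/c["fy"],1]);o=-c["R"].T@c["t"]
    return (o+d*(z-o[2])/d[2])
E
python3 - <<'E'
import pickle,numpy as np
from h import proj
from bench import arm
from scipy.spatial.transform import Rotation as R
c=pickle.load(open("top.pkl","rb"))
P={}
for n,u,v,z in [("s2p",162,168,.16),("s1p",389,199,.16),("wp",617,229,.16),("s2t",22,156,.155),("s1t",347,330,.155),("wt",476,226,.155),("wm_l",526,350,.065),("wm_r",657,365,.065),("tapeTL",620,490,.062),("tapeBR",717,548,.062),("offTL",205,475,.02),("offBR",378,558,.02)]:
    P[n]=proj(c,140+(u+.5)/4-.5,130+(v+.5)/4-.5,z);print(n,P[n].round(3))
ax=(P["s2p"]-P["wp"]);print("spacing",np.linalg.norm(ax)/2, "yaw",np.degrees(np.arctan2(-ax[0],ax[1])))
for a in("s2","s1","w"):
    d=P[a+"t"]-P[a+"p"];print(a,np.linalg.norm(d[:2]),np.degrees(np.arctan2(-d[0],d[1])))
print(proj(c,83,215,.15))
print(R.from_quat(arm.observe()["orientation"]).as_matrix().round(3))
E
```

```text
s2p [0.606 0.201 0.16 ]
s1p [0.588 0.043 0.16 ]
wp [ 0.571 -0.116  0.16 ]
s2t [0.613 0.301 0.155]
s1t [0.497 0.07  0.155]
wt [ 0.571 -0.018  0.155]
wm_l [ 0.486 -0.056  0.065]
wm_r [ 0.477 -0.155  0.065]
tapeTL [ 0.382 -0.129  0.062]
tapeBR [ 0.341 -0.202  0.062]
offTL [0.382 0.191 0.02 ]
offBR [0.321 0.054 0.02 ]
spacing 0.15950784464223514 yaw -6.363849175195242
s2 0.09995795614595233 -3.909321995780978
s1 0.09532755522902048 73.5167398816048
w 0.09767779751322368 -0.14873210799322198
[0.47946815 0.47183697 0.15      ]
[[ 0.897  0.441 -0.001]
 [ 0.441 -0.897  0.001]
 [ 0.    -0.002 -1.   ]]
```

Emit:
{"op": "send_rows", "data": {"grip": [0, 0, 0, 0, 0, 0, 0], "slide": [[0, 0, -0.02], [0, 0, -0.02], [0, 0, -0.02], [0, 0, -0.02], [0, 0, -0.02], [0, 0, 0], [0, 0, 0]], "angular": [[0, 0, 0.054], [0, 0, 0.054], [0, 0, 0.054], [0, 0, 0.054], [0, 0, 0.054], [0, 0, 0], [0, 0, 0]]}}

```text
t: 0.68
ee_pos: [0.2536, -0.5159, 0.2194]
orientation: [0.999, -0.053, -0.0, -0.0]
force: [0.6, 0.4, 0.1]
gripper_width: 0.0008
gripper_force: 0.0
```

```bash
cat >> h.py <<'E'
def st():
    from bench import arm
    from scipy.spatial.transform import Rotation as R
    s=arm.observe();M=R.from_quat(s["orientation"]).as_matrix();ex=np.array([.9938,-.1108]);ey=np.array([.1108,.9938])
    for n,p in(("wide",(.571,-.116)),("s1",(.588,.043))):
        d=np.array(s["ee_pos"])[:2]-p;print(n,"own mm",(1000*np.array([d@ex,d@ey])).round(1))
    print("t",s["t"],"z",s["ee_pos"][2],"xt",M[:,0].round(3),"zt",M[:,2].round(3),"F",np.round(s["force"],1),"w",s["gripper_width"])
E
python3 -c "from h import st;st()"
```

```text
wide own mm [-271.2 -432.6]
s1 own mm [-270.4 -592.5]
t 0.6833 z 0.21943617243811872 xt [ 0.994 -0.106 -0.   ] zt [-0.  0. -1.] F [0.6 0.4 0.1] w 0.0007627694569486459
```

Emit:
{"op": "send_rows", "data": {"grip": [0, 0, 0, 0, 0, 0, 0, 0, 0, 0], "slide": [[0.16, -0.25, 0], [0.16, -0.25, 0], [0.16, -0.25, 0], [0.16, -0.25, 0], [0.16, -0.25, 0], [0.16, -0.25, 0], [0.16, -0.25, 0], [0.16, -0.25, 0], [0.16, -0.25, 0], [0.16, -0.25, 0]], "angular": [[0, 0, 0], [0, 0, 0], [0, 0, 0], [0, 0, 0], [0, 0, 0], [0, 0, 0], [0, 0, 0], [0, 0, 0], [0, 0, 0], [0, 0, 0]]}}

```text
t: 1.52
ee_pos: [0.4404, -0.2835, 0.2195]
orientation: [0.999, -0.053, -0.0, -0.0]
force: [1.0, -1.1, -0.5]
gripper_width: -0.0001
gripper_force: 0.0
```

Emit:
{"op": "send_rows", "data": {"grip": [0, 0, 0, 0, 0, 0, 0, 0, 0, 0], "slide": [[0.16, -0.25, 0], [0.16, -0.25, 0], [0.16, -0.25, 0], [0.16, -0.25, 0], [0.16, -0.25, 0], [0.16, -0.25, 0], [0.16, -0.25, 0], [0.16, -0.25, 0], [0.16, -0.25, 0], [0, 0, 0]], "angular": [[0, 0, 0], [0, 0, 0], [0, 0, 0], [0, 0, 0], [0, 0, 0], [0, 0, 0], [0, 0, 0], [0, 0, 0], [0, 0, 0], [0, 0, 0]]}}

```text
t: 2.35
ee_pos: [0.6101, -0.0727, 0.2188]
orientation: [0.999, -0.051, 0.001, -0.001]
force: [0.2, -0.1, 0.6]
gripper_width: -0.0001
gripper_force: 0.0
```

```bash
python3 -c "from h import st;st()"
```

```text
wide own mm [34.1 47.3]
s1 own mm [  34.8 -112.6]
t 2.35 z 0.21877945576647456 xt [ 0.995 -0.102  0.001] zt [ 0.001  0.002 -1.   ] F [ 0.2 -0.1  0.6] w -0.00013359681105562166
```

Emit:
{"op": "send_rows", "data": {"grip": [0, 0, 0, 0, 0, 0, 0, 0], "slide": [[0.06, -0.15, 0], [0.06, -0.13, 0], [0, 0, 0.2], [0, 0, 0.2], [0, 0, 0.2], [0, 0, 0.2], [0, 0, 0.08], [0, 0, 0]], "angular": [[0, 0, 0], [0, 0, 0], [0, 0, 0], [0, 0, 0], [0, 0, 0], [0, 0, 0], [0, 0, 0], [0, 0, 0]]}}

```text
t: 3.02
ee_pos: [0.6209, -0.0501, 0.1295]
orientation: [0.999, -0.054, -0.002, -0.0]
force: [-0.8, 0.3, -0.9]
gripper_width: 0.0002
gripper_force: 0.0
```

Run:
```python
from h import st
from bench import arm
import cv2
st()
i=arm.capture("top")["img"][130:270,140:340]
cv2.imwrite("pics/a.png",cv2.resize(i,None,fx=4,fy=4,interpolation=cv2.INTER_CUBIC))
```

```text
wide own mm [42.3 71. ]
s1 own mm [ 43.  -88.9]
t 3.0167 z 0.12949627885751758 xt [ 0.994 -0.108 -0.005] zt [-0.005  0.    -1.   ] F [-0.8  0.3 -0.9] w 0.00022651911127941516
```

View pics/a.png

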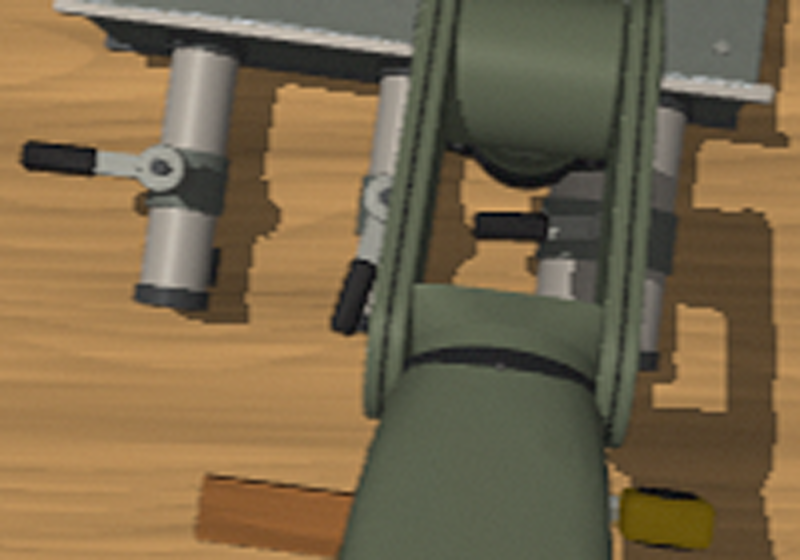

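Emit:
{"op": "send_rows", "data": {"grip": [0, 0, 0, 0, 0, 0, 0, 0, 0, 0], "slide": [[-0.08, -0.01, 0], [-0.08, -0.01, 0], [-0.08, -0.01, 0], [-0.08, -0.01, 0], [-0.08, 0, 0], [-0.08, 0, 0], [-0.08, 0, 0], [-0.08, 0.02, 0], [-0.08, 0.03, 0], [-0.08, 0.03, 0]], "angular": [[0, 0, 0], [0, 0, 0], [0, 0, 0], [0, 0, 0], [0, 0, 0], [0, 0, 0], [0, 0, 0], [0, 0, 0], [0, 0, 0], [0, 0, 0]]}}

```text
t: 3.9
ee_pos: [0.5417, -0.0456, 0.1318]
orientation: [0.999, -0.054, 0.0, -0.0]
force: [3.5, 0.4, 0.4]
gripper_width: 0.0003
gripper_force: 1.1
```

```bash
python3 -c "from h import st;st()"
```

```text
wide own mm [-36.9  66.7]
s1 own mm [-36.2 -93.2]
t 3.9 z 0.13184400808954813 xt [ 0.994 -0.108  0.001] zt [ 0.001  0.    -1.   ] F [3.5 0.4 0.4] w 0.00030164361141657436
```

Emit:
{"op": "send_rows", "data": {"grip": [0, 0, 0, 0, 0, 0, 0, 0], "slide": [[-0.07, 0.04, 0], [-0.07, 0.05, 0], [-0.06, 0.06, 0], [-0.05, 0.06, 0], [-0.04, 0.06, 0], [-0.02, 0.04, 0], [-0.01, 0.03, 0], [0, 0, 0]], "angular": [[0, 0, 0], [0, 0, 0], [0, 0, 0], [0, 0, 0], [0, 0, 0], [0, 0, 0], [0, 0, 0], [0, 0, 0]]}}

```text
t: 4.57
ee_pos: [0.506, -0.0765, 0.1315]
orientation: [0.999, -0.055, -0.001, 0.0]
force: [0.2, 0.7, 0.4]
gripper_width: -0.0002
gripper_force: 0.0
```

```bash
python3 -c "from h import st;st()"
```

```text
wide own mm [-69.  32.]
s1 own mm [ -68.3 -127.9]
t 4.5667 z 0.13149082903676418 xt [ 0.994 -0.109 -0.002] zt [-0.002 -0.    -1.   ] F [0.2 0.7 0.4] w -0.00018495214119621385
```

Emit:
{"op": "send_rows", "data": {"grip": [0, 0, 0, 0], "slide": [[0, 0.02, 0], [0, 0.02, 0], [0, 0.02, 0], [0, 0, 0]], "angular": [[0, 0, 0], [0, 0, 0], [0, 0, 0], [0, 0, 0]]}}

```text
t: 4.9
ee_pos: [0.5057, -0.082, 0.1313]
orientation: [0.999, -0.054, -0.001, -0.0]
force: [-0.5, 1.5, -0.5]
gripper_width: 0.0002
gripper_force: 0.5
```

Run:
```python
from h import st
from bench import arm
import cv2
st()
i=arm.capture("top")["img"][130:270,140:340]
cv2.imwrite("pics/b.png",cv2.resize(i,None,fx=4,fy=4,interpolation=cv2.INTER_CUBIC))
```

```text
wide own mm [-68.6  26.6]
s1 own mm [ -67.9 -133.3]
t 4.9 z 0.131344174805102 xt [ 0.994 -0.108 -0.001] zt [-0.001  0.    -1.   ] F [-0.5  1.5 -0.5] w 0.00019091065699550973
```

View pics/b.png

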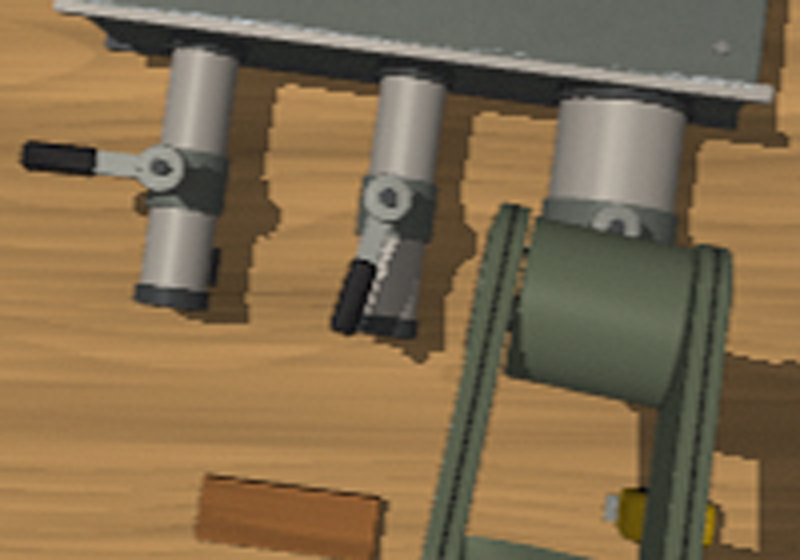

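Emit:
{"op": "send_rows", "data": {"grip": [0, 0, 0], "slide": [[0, 0.02, 0], [0, 0.01, 0], [0, 0, 0]], "angular": [[0, 0, 0], [0, 0, 0], [0, 0, 0]]}}

```text
t: 5.2
ee_pos: [0.5057, -0.085, 0.1316]
orientation: [0.999, -0.054, -0.0, 0.0]
force: [-0.4, 0.9, -0.7]
gripper_width: 0.0
gripper_force: 0.6
```

Emit:
{"op": "send_rows", "data": {"grip": [0, 0], "slide": [[0, 0.01, 0], [0, 0, 0]], "angular": [[0, 0, 0], [0, 0, 0]]}}

```text
t: 5.37
ee_pos: [0.5057, -0.086, 0.1317]
orientation: [0.999, -0.054, -0.0, 0.0]
force: [-0.6, 1.9, -0.8]
gripper_width: -0.0002
gripper_force: 0.7
```

Emit:
{"op": "send_rows", "data": {"grip": [0, 0], "slide": [[0, 0.01, 0], [0, 0, 0]], "angular": [[0, 0, 0], [0, 0, 0]]}}

```text
t: 5.53
ee_pos: [0.5056, -0.087, 0.1317]
orientation: [0.999, -0.054, -0.0, 0.0]
force: [-0.5, 1.7, -0.6]
gripper_width: -0.0001
gripper_force: 0.7
```

Emit:
{"op": "send_rows", "data": {"grip": [0, 0], "slide": [[0, 0.01, 0], [0, 0, 0]], "angular": [[0, 0, 0], [0, 0, 0]]}}

```text
t: 5.7
ee_pos: [0.5055, -0.088, 0.1317]
orientation: [0.999, -0.054, -0.0, 0.0]
force: [-0.9, 0.8, -1.5]
gripper_width: -0.0001
gripper_force: 0.7
```

Emit:
{"op": "send_rows", "data": {"grip": [0, 0], "slide": [[0, 0.01, 0], [0, 0.01, 0]], "angular": [[0, 0, 0], [0, 0, 0]]}}

```text
t: 5.87
ee_pos: [0.5052, -0.0899, 0.1317]
orientation: [0.999, -0.054, -0.0, 0.0]
force: [-1.3, 2.4, -0.1]
gripper_width: -0.0001
gripper_force: 0.9
```

Emit:
{"op": "send_rows", "data": {"grip": [0, 0], "slide": [[0, 0.01, 0], [0, 0, 0]], "angular": [[0, 0, 0], [0, 0, 0]]}}

```text
t: 6.03
ee_pos: [0.5052, -0.0911, 0.1317]
orientation: [0.999, -0.054, -0.0, 0.0]
force: [-1.3, 2.3, 0.2]
gripper_width: 0.0001
gripper_force: 0.7
```

Emit:
{"op": "send_rows", "data": {"grip": [0, 0], "slide": [[0, 0.01, 0], [0, 0, 0]], "angular": [[0, 0, 0], [0, 0, 0]]}}

```text
t: 6.2
ee_pos: [0.5052, -0.0914, 0.1317]
orientation: [0.999, -0.055, 0.0, -0.001]
force: [-0.9, 4.9, 0.1]
gripper_width: -0.0002
gripper_force: 2.1
```

Emit:
{"op": "send_rows", "data": {"grip": [0, 0], "slide": [[0, 0.01, 0], [0, 0, 0]], "angular": [[0, 0, 0], [0, 0, 0]]}}

```text
t: 6.37
ee_pos: [0.5052, -0.0915, 0.1317]
orientation: [0.999, -0.055, 0.0, -0.001]
force: [-0.1, 7.0, 0.0]
gripper_width: -0.0001
gripper_force: 3.7
```

Run:
```python
from h import st
from bench import arm
import cv2
st()
i=arm.capture("scene")["img"][150:270,190:340]
cv2.imwrite("pics/c.png",cv2.resize(i,None,fx=5,fy=5,interpolation=cv2.INTER_CUBIC))
```

```text
wide own mm [-68.2  17.1]
s1 own mm [ -67.4 -142.8]
t 6.3667 z 0.1317180554483295 xt [ 0.994 -0.109 -0.   ] zt [ 0.     0.003 -1.   ] F [-0.1  7.   0. ] w -0.00011246582236577791
```

View pics/c.png

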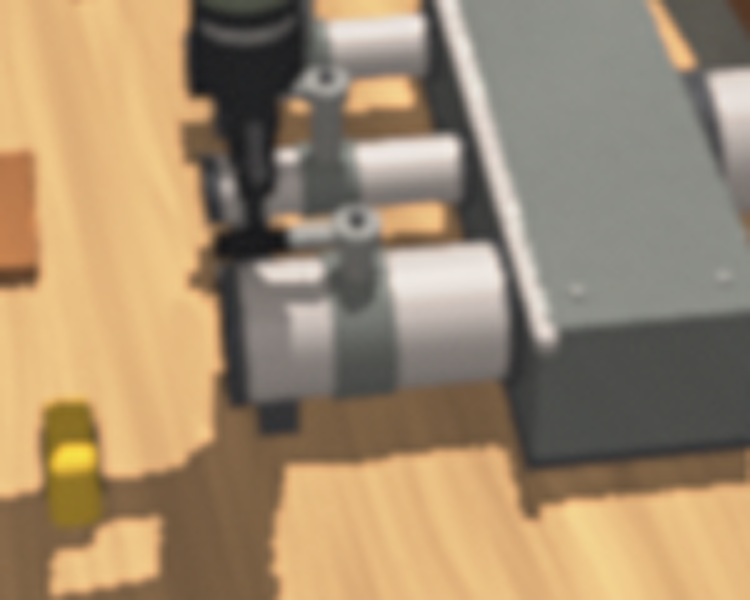

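The wide lever is against its stop: force went up to 7 N with no more travel, and the picture shows it lying along its pipe. Next I move beside small1's lever.

Emit:
{"op": "send_rows", "data": {"grip": [0, 0, 0, 0, 0, 0, 0], "slide": [[0, -0.2, 0], [0, -0.2, 0], [0, -0.2, 0], [0, -0.2, 0], [0, -0.2, 0], [0, -0.15, 0], [0, 0, 0]], "angular": [[0, 0, 0], [0, 0, 0], [0, 0, 0], [0, 0, 0], [0, 0, 0], [0, 0, 0], [0, 0, 0]]}}

```text
t: 7.0
ee_pos: [0.5188, 0.023, 0.1321]
orientation: [0.999, -0.053, 0.001, 0.0]
force: [0.6, -1.3, -0.2]
gripper_width: -0.0002
gripper_force: 0.0
```

Run:
```python
from h import st
from bench import arm
import cv2
st()
i=arm.capture("top")["img"][130:270,140:340]
cv2.imwrite("pics/d.png",cv2.resize(i,None,fx=4,fy=4,interpolation=cv2.INTER_CUBIC))
```

```text
wide own mm [-67.3 132.4]
s1 own mm [-66.6 -27.5]
t 7.0 z 0.1320871896558246 xt [ 0.994 -0.105  0.003] zt [ 0.003 -0.001 -1.   ] F [ 0.6 -1.3 -0.2] w -0.00024177660345350355
```

View pics/d.png

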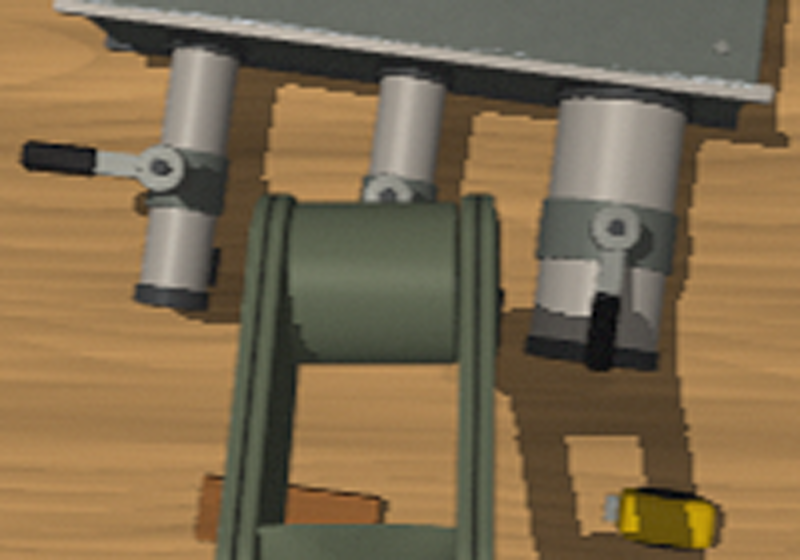

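Emit:
{"op": "send_rows", "data": {"grip": [0, 0, 0, 0, 0, 0, 0, 0, 0, 0], "slide": [[-0.04, -0.07, 0], [-0.03, -0.07, 0], [0, -0.07, 0], [0, -0.08, 0], [0, -0.08, 0], [0.01, -0.08, 0], [0.02, -0.08, 0], [0.03, -0.08, 0], [0.04, -0.08, 0], [0, 0, 0]], "angular": [[0, 0, 0], [0, 0, 0], [0, 0, 0], [0, 0, 0], [0, 0, 0], [0, 0, 0], [0, 0, 0], [0, 0, 0], [0, 0, 0], [0, 0, 0]]}}

```text
t: 7.88
ee_pos: [0.5289, 0.0915, 0.1315]
orientation: [0.999, -0.054, 0.0, -0.001]
force: [-0.3, 0.6, -0.8]
gripper_width: -0.0001
gripper_force: 0.1
```

```bash
python3 -c "from h import st;st()"
```

```text
wide own mm [-64.8 201.6]
s1 own mm [-64.1  41.7]
t 7.8833 z 0.13152892009708742 xt [ 0.994 -0.108  0.   ] zt [ 0.     0.001 -1.   ] F [-0.3  0.6 -0.8] w -5.1472883836042424e-05
```

Emit:
{"op": "send_rows", "data": {"grip": [0, 0, 0, 0, 0, 0, 0], "slide": [[0.05, -0.06, 0], [0.06, -0.06, 0], [0.06, -0.06, 0], [0.06, -0.04, 0], [0.06, -0.03, 0], [0.05, -0.03, 0], [0, 0, 0]], "angular": [[0, 0, 0], [0, 0, 0], [0, 0, 0], [0, 0, 0], [0, 0, 0], [0, 0, 0], [0, 0, 0]]}}

```text
t: 8.47
ee_pos: [0.5663, 0.1147, 0.1315]
orientation: [0.999, -0.054, 0.001, -0.0]
force: [0.4, 0.3, -0.1]
gripper_width: -0.0
gripper_force: 0.0
```

Emit:
{"op": "send_rows", "data": {"grip": [0, 0, 0], "slide": [[0.02, 0, 0], [0.02, 0, 0], [0.01, 0, 0]], "angular": [[0, 0, 0], [0, 0, 0], [0, 0, 0]]}}

```text
t: 8.72
ee_pos: [0.5697, 0.1138, 0.1318]
orientation: [0.999, -0.054, -0.0, -0.001]
force: [-2.0, 1.7, -0.9]
gripper_width: 0.0002
gripper_force: 1.0
```

```bash
python3 -c "from h import st;st()"
```

```text
wide own mm [-26.8 228.3]
s1 own mm [-26.   68.4]
t 8.7167 z 0.131758563855747 xt [ 0.994 -0.109 -0.   ] zt [-0.     0.001 -1.   ] F [-2.   1.7 -0.9] w 0.00020814990634444606
```

Emit:
{"op": "send_rows", "data": {"grip": [0, 0, 0], "slide": [[0.01, 0, 0], [0.01, 0, 0], [0, 0, 0]], "angular": [[0, 0, 0], [0, 0, 0], [0, 0, 0]]}}

```text
t: 8.97
ee_pos: [0.5719, 0.1132, 0.1318]
orientation: [0.999, -0.054, 0.0, -0.0]
force: [-2.4, 1.8, 0.2]
gripper_width: -0.0001
gripper_force: 0.8
```

Emit:
{"op": "send_rows", "data": {"grip": [0, 0, 0], "slide": [[0.01, 0, 0], [0.01, 0, 0], [0, 0, 0]], "angular": [[0, 0, 0], [0, 0, 0], [0, 0, 0]]}}

```text
t: 9.22
ee_pos: [0.574, 0.1129, 0.1318]
orientation: [0.999, -0.054, 0.0, -0.0]
force: [-1.5, 0.3, 1.2]
gripper_width: 0.0
gripper_force: 0.8
```

Emit:
{"op": "send_rows", "data": {"grip": [0, 0], "slide": [[0.01, 0, 0], [0, 0, 0]], "angular": [[0, 0, 0], [0, 0, 0]]}}

```text
t: 9.38
ee_pos: [0.575, 0.1128, 0.1318]
orientation: [0.999, -0.054, 0.0, -0.0]
force: [-1.6, 0.3, 1.3]
gripper_width: 0.0003
gripper_force: 0.8
```

Emit:
{"op": "send_rows", "data": {"grip": [0, 0], "slide": [[0.01, 0, 0], [0, 0, 0]], "angular": [[0, 0, 0], [0, 0, 0]]}}

```text
t: 9.55
ee_pos: [0.5757, 0.1127, 0.1317]
orientation: [0.999, -0.054, -0.0, -0.0]
force: [-3.5, 1.8, 0.7]
gripper_width: 0.0003
gripper_force: 1.1
```

Emit:
{"op": "send_rows", "data": {"grip": [0, 0], "slide": [[0.01, 0, 0], [0, 0, 0]], "angular": [[0, 0, 0], [0, 0, 0]]}}

```text
t: 9.72
ee_pos: [0.5758, 0.1127, 0.1317]
orientation: [0.999, -0.054, -0.001, 0.0]
force: [-4.6, 2.5, 2.5]
gripper_width: -0.0001
gripper_force: 2.4
```

Emit:
{"op": "send_rows", "data": {"grip": [0, 0], "slide": [[0.01, 0, 0], [0, 0, 0]], "angular": [[0, 0, 0], [0, 0, 0]]}}

```text
t: 9.88
ee_pos: [0.5759, 0.1127, 0.1316]
orientation: [0.999, -0.054, -0.002, 0.0]
force: [-6.2, 2.8, 4.2]
gripper_width: -0.0002
gripper_force: 3.5
```

```bash
python3 -c "from h import st;st()"
```

```text
wide own mm [-20.5 227.8]
s1 own mm [-19.8  67.9]
t 9.8833 z 0.13163465333078878 xt [ 0.994 -0.109 -0.004] zt [-0.004  0.    -1.   ] F [-6.2  2.8  4.2] w -0.00022279382428281558
```

At the stop. I back off along own -x, lift, move clear and check.

Emit:
{"op": "send_rows", "data": {"grip": [0, 0, 0, 0, 0, 0, 0, 0, 0, 0], "slide": [[-0.1, 0, 0], [-0.15, 0, 0], [-0.15, 0, 0], [0, 0, -0.2], [0, 0, -0.25], [0, 0, -0.25], [0, 0, -0.25], [-0.25, 0, 0], [-0.25, 0, 0], [-0.25, 0, 0]], "angular": [[0, 0, 0], [0, 0, 0], [0, 0, 0], [0, 0, 0], [0, 0, 0], [0, 0, 0], [0, 0, 0], [0, 0, 0], [0, 0, 0], [0, 0, 0]]}}

```text
t: 10.72
ee_pos: [0.4633, 0.1245, 0.2271]
orientation: [0.999, -0.055, 0.002, 0.0]
force: [0.1, 0.2, 1.3]
gripper_width: 0.0001
gripper_force: 0.0
```

Emit:
{"op": "send_rows", "data": {"grip": [0, 0, 0, 0], "slide": [[-0.2, 0, 0], [-0.1, 0, 0], [0, 0, 0], [0, 0, 0]], "angular": [[0, 0, 0], [0, 0, 0], [0, 0, 0], [0, 0, 0]]}}

```text
t: 11.05
ee_pos: [0.4344, 0.1282, 0.2271]
orientation: [0.999, -0.054, 0.001, 0.0]
force: [1.5, 0.0, -0.7]
gripper_width: 0.0003
gripper_force: 0.0
```

Run:
```python
from h import st
from bench import arm
import cv2
st()
i=arm.capture("top")["img"][130:270,60:340]
cv2.imwrite("pics/e.png",cv2.resize(i,None,fx=2.8,fy=2.8,interpolation=cv2.INTER_CUBIC))
```

```text
wide own mm [-162.8  227.5]
s1 own mm [-162.    67.6]
t 11.05 z 0.2271266390979497 xt [ 0.994 -0.108  0.003] zt [ 0.003 -0.    -1.   ] F [ 1.5  0.  -0.7] w 0.00026331025258285215
```

View pics/e.png

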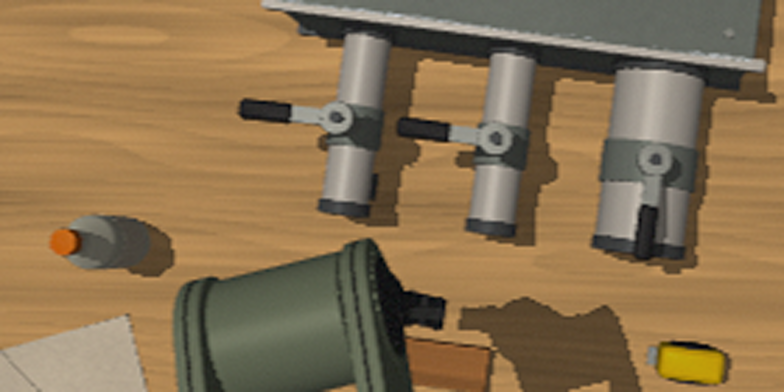

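The wide lever lies along its pipe, from (655,160) to (646,257). Small1's lever now lies straight across, from (497,139) to (398,126). Small2 and the loose things in view haven't moved, and the robot is clear.

```bash
python3 -c "
from bench import arm
print(arm.job_done())"
```

```text
the job is handed in; nothing more can be done
None
```

The wide lever was pushed fully open to its stop, then small1's lever fully shut to its stop; small2 still looks shut, no loose thing was disturbed in the pictures, wrist force readings stayed under about 8 N, and the job was handed in at about 11 s, with no verdict returned.

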